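# Nudge the slicing guide's fence home with a muddler

## Task

Pick up the wooden muddler and, touching the sliding fence of the slicing guide with nothing but the muddler, nudge the fence gently along its track, a little at a time, until it is fully home against the stop hidden under the hood. Stop as soon as you feel it meet the stop, without leaning on it, then stand the muddler upright back on the bare worktop and leave the tin, the jar and everything else alone.

Things in the scene. Friction and masses are not known exactly. Their poses are not given: they have to be found in the camera images.
- guide: Slicing guide of pale wood, fixed to the worktop, 250 (x) x 110 (y) x 91 mm. Origin at the centre of its underside; its x axis runs along the track towards the hood, z up. The plank is 18 mm thick; along both sides stand low cheeks, inner faces 84 mm apart, tops 36 mm above the worktop. From x = +30 mm to the far end (+125 mm) a hood, top 91 mm above the worktop, covers the track and hides the stop.
- fence_push (a point): Centre of the flat near face of the fence, the face to push on, 46 mm above the worktop. Its x axis is the pushing direction (into the hood). The fence is a block of darker wood, 36 mm long (x), 58 mm wide (y), from 21 to 71 mm above the worktop, with a 75 mm long narrower nose ahead of it that runs under the hood. Sliding it takes about 4 N steadily; it stays where it is left.
- hood_mouth (a point): Centre of the hood's open mouth, which faces the fence, 50 mm above the worktop. The hidden stop in the hood halts the fence 40 to 80 mm ahead of where it starts, at a different place in the guide each time, not measured. It is rubber-faced and gives about 0.6 mm at 10 N: a push of more than about 8 N means that the fence is on the stop; over 16 N is too much for it.
- muddler_mid (a point): Middle (half-way up, 65 mm above its foot) of the loose dark wooden muddler that stands upright on the worktop: round, 130 mm tall, 0.12 kg; head at the foot 34 mm in diameter up to 48 mm above the foot, grip 25 mm in diameter from 62 to 114 mm above the foot, 30 mm knob at the top. z axis runs up its length.
- tin_mid (a point): Middle of a loose food tin, 57 mm in diameter, 72 mm tall; a bystander.
- jar_mid (a point): Middle of a loose glass jar with a lid, 65 mm in diameter, 87 mm tall; a bystander.

How it is judged (in metres and radians):
On the way, in this order (a step that is already met when the one before it is completed fails the run):
1. the muddler is lifted off the worktop (height (world z) of muddler_mid above 0.08 m), for 0.2 s.
2. the fence has been brought against the hidden stop (x of fence_nose in the frame of stop_face above -0.0015 m), for 0.2 s.
At the end, for the whole second after the job is handed in: The fence rests within 1.5 mm of the hidden stop, and the muddler stands upright (within 0.1 rad) on the worktop, released and at rest (x of fence_nose in the frame of stop_face above -0.0015 m and angle between muddler_mid's own z axis and vertical below 0.1 rad and height (world z) of muddler_mid below 0.071 m and linear speed of muddler below 0.02 m/s); the robot touches nothing.
It fails at once if the fence is pressed with more than 16 N (contact force between anything else and fence above 16 N).
It fails at once if the fence is shoved faster than 0.15 m/s (linear speed of fence above 0.15 m/s).
It fails at once if the robot itself touches the fence (contact force between any of the fingers, the arm and fence above 0.5 N).
It fails at once if the tin or the jar is moved by more than 20 mm (distance of any of tin_mid, jar_mid from where it was at the start of the episode above 0.02 m).
It also fails if it takes over 58 s, if anything falls off the work surface, if the arm or the gripper's body presses on something with over 40 N, if the wrist force passes 120 N, or if a joint passes its speed limit or range.

## Robot

A 6-joint arm with a two-finger parallel gripper is mounted at the origin on a cart in front of the work surface, level with it; the furniture and walls round the work are solid. World frame = base frame: x ahead of the robot, y to its left, z up, the work surface at z = 0. Lengths are in mm, angles in rad, forces in N, time in s.
With the tool pointing down it reaches from about 250 to 725 mm from the base axis. Payload 9.7 kg.
Tool frame: the origin (TCP) lies between the finger pads; the fingertips stand 22 mm ahead of it and the grasp point (between the pads) lies 3 mm ahead of it; z points along the fingers, y is the line along which they close (so a half turn about z gives the same grasp; the last joint's range is limited). The gripper opens to 85 mm and grips with 20 to 120 N. Pads are 22 mm wide; open, the fingers measure 114 mm over their backs; the gripper's body (76 mm by 85 mm) begins 54 mm behind the grasp point. The pads swing forward as they close: fully open they stand 13 mm farther back than shut.
Start: joints at [1.194, 0.087, 0.176, 1.66, 0, 1.571], TCP at [202.368, 511.414, 253.284] pointing down, gripper open.
Joint ranges: [-3.13, 3.13], [-0.85, 1.81], [-1.15, 1.24], [-2.2, 2.28], [-1.44, 1.52], [-3.14, 3.14]. Speed limits (rad/s): [2.22, 2.22, 2.57, 3.14, 3.14, 3.14].

## Interface

Orientations are given as a unit quaternion [w, x, y, z].
In Python, from cell import manip gives the robot as it stands.
- The arm moves only by the tool arm_command, never from a script. Its argument "steps" is a list of rows, each an object with "travel": the shift along the tool's x, y, z scaled (see below), a list of three; "twist": the turn, a rotation vector about the tool's x, y, z scaled (see below), a list of three. A call has 1 to 8 rows; each row is the pose to reach, as a shift and turn from the pose commanded when the call began, along the tool's axes at that moment; what a row does not reach only later rows make up. The controller multiplies each number of a shift by 0.08 m and each number of a turn by 2 rad. A row lasts 1/10 s, in which the tool goes at most 50 mm and 8.59 degrees, less where a joint would pass 70% of its speed; a pose out of reach is approached as far as the arm can. A call with a number of a shift or a turn outside -1 to 1 is refused whole. A call with a gripper value outside its range is refused whole. "grip" is the closure, from 0 (fully open) to 1 (shut), set as the call begins (left out, the last holds). The fingers move at their own pace and stop on an object; "squeeze" is the grip in N (left out, the last holds). Time passes only in rows, so rows that repeat a pose let the fingers close. It gives the time, the measured TCP pose, the force, the opening and the grip force at its end, in the units of the state.
- manip.read_state(): the state, without advancing time (a new reading comes with each control period).
- manip.capture(name): name is "scene" or "top" or "wrist"; returns (picture, depth): 400x640x3 uint8, red, green, blue; 400x640 float32, mm along the optical axis (not along the pixel's ray), 0 where there is no reading.
- manip.camera_info(name): a dict with "fovy" (degrees; the focal length in pixels is half the picture's height over the tangent of half this angle, whatever the lens; pixels are square), "cx", "cy" (the principal point, pixels), "view" (4x4, takes a point from world to camera coordinates); the wrist camera has in their place "tool_from_camera" (4x4, takes a point from camera to tool coordinates, whose origin is the TCP and whose axes are the flange's). Camera axes: x right, y down, z forward; pixel columns grow to the right and rows downward; lengths in mm; the calibration is good to about 2 mm. A picture is of the moment at which its call begins: read the wrist's pose just before it. camera_info takes no time and is no camera call.
- manip.job_done(): hands the job in; it is judged then, once.
The state is a dict: "time": time; "qpos": joint angles; "joint_velocities": joint speeds; "joint_torque": joint torques, N m; "ee_pos": TCP position; "ee_rot": TCP orientation; "ft_force": force on the tool from outside, world axes, zero at the start; "torque": the same for the moment, N m; "opening": finger opening in mm; "grip_force": force on a finger pad.
Only numpy, scipy, OpenCV 4.12 (cv2) and the standard library are available. Lean on these libraries where they do the work, as an engineer would, in place of code of your own. Each camera call takes 0.05 s, during which the arm holds its last target. There are 200 camera calls.

## Working session

There is one attempt and no reset: what is moved stays moved. The work goes in short steps, Python scripts to look and compute and a tool call to move; the robot and the scene stay as the last step left them, time stands still between calls to the robot, and variables do not carry over. Pictures are saved under pics/ and viewed, at most 10 in all, crops included, and the job is handed in when it is done.

Besides the shell and the picture viewer there is one more tool, called after "Request:" by a JSON object that holds its "method" and its "body", one argument or row to a line. arm_command: Moves the arm, as the interface text tells. Shifts and turns lie within -1 to 1; 1 stands for 0.08 m of shift or 2 rad of turn. Its arguments: {"type":"object","properties":{"steps":{"type":"array","items":{"type":"object","properties":{"travel":{"type":"array","items":{"type":"number"}},"twist":{"type":"array","items":{"type":"number"}}}}},"grip":{"type":"number"},"squeeze":{"type":"number"}},"required":["steps"]}

```bash
mkdir -p pics; python3 - <<'E'
from cell import manip
import cv2,numpy as np
print(manip.read_state())
for n in("scene","top"):
    p,d=manip.capture(n); cv2.imwrite(f"pics/{n}0.png",p[:,:,::-1]); np.savez(f"{n}0.npz",p=p,d=d)
    c=manip.camera_info(n);print(n,c)
print(manip.camera_info("wrist"))
E
```

```text
{'time': 0.0, 'qpos': array([1.19402363e+00, 8.74765020e-02, 1.75115259e-01, 1.65978678e+00,
       2.09375760e-05, 1.57077384e+00]), 'joint_velocities': array([ 7.92952971e-04,  4.80524214e-04,  2.91160748e-04,  5.84666709e-05,
       -3.09075859e-04, -7.01103135e-04]), 'joint_torque': array([ 1.05775111e-03, -5.20385993e+01,  4.64806366e+01,  1.60574808e-02,
        1.02458800e-04, -7.51021986e-06]), 'ee_pos': array([202.2783622 , 511.23799206, 252.56432732]), 'ee_rot': array([-1.36860300e-04,  1.87262957e-01,  9.82309589e-01, -6.61931264e-04]), 'ft_force': array([-0.1279343 ,  0.11948362, -0.81290043]), 'torque': array([-0.01476358, -0.01489479,  0.02812031]), 'grip_force': 0.0, 'opening': 85.68122679003723}
scene {'fovy': 46.75462918933792, 'cx': 324.03120521511823, 'cy': 199.4123091946174, 'view': array([[ 5.69731540e-01, -8.21745305e-01,  1.18585954e-02,
        -3.22753229e+02],
       [-5.97598880e-01, -4.24145771e-01, -6.80423356e-01,
         3.41603231e+02],
       [ 5.64164471e-01,  3.80571963e-01, -7.32723297e-01,
         8.18853160e+02],
       [ 0.00000000e+00,  0.000
[... 231 characters left out ...]
,
       [-9.98035549e-01,  2.33186861e-02, -5.81487976e-02,
         5.08049301e+02],
       [ 5.80788945e-02, -3.66443255e-03, -9.98305271e-01,
         1.19763384e+03],
       [ 0.00000000e+00,  0.00000000e+00,  0.00000000e+00,
         1.00000000e+00]])}
{'fovy': 63.733498239413905, 'cx': 316.9807874046935, 'cy': 209.01040413179152, 'tool_from_camera': array([[-6.75334973e-04, -9.48427944e-01, -3.16992079e-01,
         8.14222624e+01],
       [ 9.99999548e-01, -4.28428118e-04, -8.48606279e-04,
        -7.47085125e-01],
       [ 6.69033589e-04, -3.16992509e-01,  9.48427805e-01,
        -1.19966005e+02],
       [ 0.00000000e+00,  0.00000000e+00,  0.00000000e+00,
         1.00000000e+00]])}
```

View pics/scene0.png

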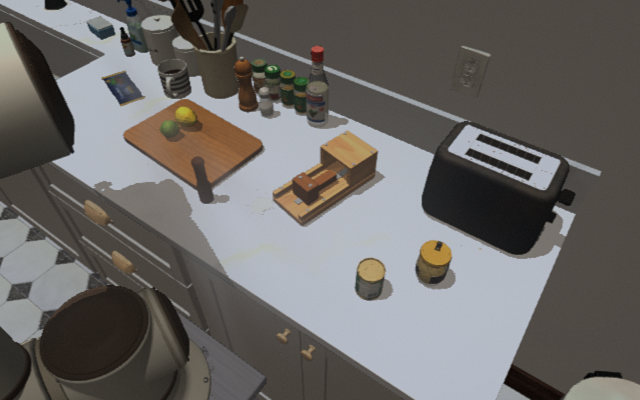

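View pics/top0.png

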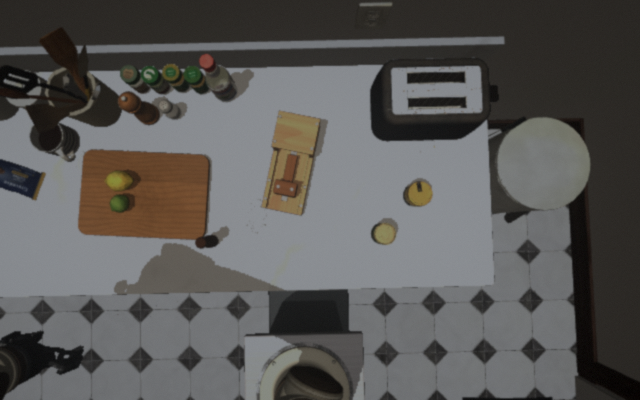

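The scene view shows the muddler at (203,180), the guide at (325,180) with its fence at (308,185), the tin at (370,278) and the jar at (434,260). In the top view they are the muddler at (207,241), the fence at (286,187), the hood at (297,132), the tin at (384,233) and the jar at (418,193).

```bash
cat > h.py <<'E'
import numpy as np,cv2
from cell import manip
def K(c): return 200/np.tan(np.radians(c["fovy"])/2)
def cloud(n,d):
    c=manip.camera_info(n);f=K(c);v,u=np.mgrid[:400,:640]
    P=np.stack([(u-c["cx"])/f*d,(v-c["cy"])/f*d,d],-1)
    V=c["view"] if n!="wrist" else None
    return (P-V[:3,3])@V[:3,:3]
E
python3 - <<'E'
from h import *
np.set_printoptions(precision=1,suppress=True)
boxes={"top":dict(mud=(190,228,225,252),guide=(255,330,105,220),tin=(368,400,218,250),jar=(400,436,175,212),empty=(310,350,225,270)),
"scene":dict(mud=(185,220,150,208),guide=(265,385,128,225),tin=(350,392,255,300),jar=(412,455,238,285),empty=(230,270,200,230))}
for n in boxes:
    z=np.load(n+"0.npz");W=cloud(n,z["d"].astype(float));rgb=z["p"]
    for k,(a,b,c,e) in boxes[n].items():
        w=W[c:e,a:b].reshape(-1,3); col=rgb[c:e,a:b].reshape(-1,3)
        if k=="empty": print(n,k,w.mean(0),w.std(0));continue
        if k=="guide":
            for nm,lo,hi in(("hood",82,100),("fence",62,78),("cheek",28,42)):
                q=w[(w[:,2]>lo)&(w[:,2]<hi)]
                if len(q)>10:
                    r=cv2.minAreaRect(q[:,:2].astype(np.float32)); print(n,nm,len(q),"med z",np.median(q[:,2]),"rect",np.array(r[0]),np.array(r[1]),r[2])
            continue
        q=w[w[:,2]>20]; t=q[q[:,2]>q[:,2].max()-12]
        r=cv2.minEnclosingCircle(t[:,:2].astype(np.float32))
        print(n,k,len(q),"zmax",q[:,2].max(),"top circle",np.array(r[0]),r[1],"all mean",q.mean(0),q.min(0),q.max(0))
E
```

```text
top mud 265 zmax 1225.2213877628353 top circle [436.7 -39.9] 9.999999747378752e-05 all mean [409.6 229.5 121.1] [390.5 -39.9  20.1] [ 449.1  293.9 1225.2]
top hood 1563 med z 89.36817580484924 rect [678.7   5.4] [108.6  95.5] 77.44424438476562
top fence 334 med z 69.03322940025022 rect [617.9  18.2] [106.5 196.9] 77.13288116455078
top cheek 651 med z 34.479558336780535 rect [598.6  23.8] [108.5 240.3] 77.04759979248047
top tin 434 zmax 1225.2213877628353 top circle [436.7 -39.9] 9.999999747378752e-05 all mean [ 416.4 -211.7   83.8] [ 388.8 -243.4   22.4] [ 443.   -39.9 1225.2]
top jar 604 zmax 1225.2213877628353 top circle [436.7 -39.9] 9.999999747378752e-05 all mean [ 513.9 -300.1   86.4] [ 436.7 -337.7   20.2] [ 547.5  -39.9 1225.2]
top empty [381.7 -76.6   3.2] [35.1 31.3 81.7]
scene mud 573 zmax 836.2550041191485 top circle [ -73.9 -432. ] 9.999999747378752e-05 all mean [401.6 232.   81.3] [ -73.9 -432.    20. ] [535.4 388.  836.3]
scene hood 1218 med z 89.90672949798258 rect [677.1   3.2] [111.9  98.4] 77.78506469726562
scene fence 471 med z 69.5700344898073 rect [620.7  14. ] [109.  207.2] 78.12202453613281
scene cheek 895 med z 34.52713368501476 rect [601.8  20.4] [111.6 251.3] 76.86514282226562
scene tin 925 zmax 836.2550041191485 top circle [ -73.9 -432. ] 9.999999747378752e-05 all mean [ 401.5 -224.3   68.3] [ -73.9 -432.    20.2] [ 443.2 -190.9  836.3]
scene jar 1226 zmax 836.2550041191485 top circle [ -73.9 -432. ] 9.999999747378752e-05 all mean [ 498.9 -312.2   75.8] [ -73.9 -432.    20.3] [ 547.2 -276.5  836.3]
scene empty [425.6 118.4   2.2] [41.5 45.8 54. ]
```

```bash
python3 - <<'E'
from h import *
np.set_printoptions(precision=1,suppress=True)
a=np.radians(-12.5);u=np.array([np.cos(a),np.sin(a)]);v=np.array([-u[1],u[0]])
O=np.array([678,4.3])-77.5*u; print("guide origin",O)
pc=lambda x:(np.percentile(x,2),np.percentile(x,98))
for n in("top","scene"):
    z=np.load(n+"0.npz");D=z["d"].astype(float);W=cloud(n,D)[D>0]
    G=(W[:,:2]-O)@np.c_[u,v];Z=W[:,2]
    f=(abs(G[:,1])<36)&(G[:,0]<29)&(G[:,0]>-110)&(Z>60)&(Z<80)
    print(n,"fence top: guide x",pc(G[f,0]),"y",pc(G[f,1]),f.sum())
    f=(abs(G[:,1])<36)&(G[:,0]<29)&(G[:,0]>-120)&(Z>60)&(Z<80)
    h=np.histogram(G[f,0],bins=np.arange(-110,31,5),weights=None);
    print([(int(b),int(k),round(np.ptp(G[f&(G[:,0]>=b)&(G[:,0]<b+5),1]))) for k,b in zip(*h) if k])
    h=(Z>84)&(Z<96)&(abs(G[:,1])<65)&(abs(G[:,0]-77)<70); print(" hood x",pc(G[h,0]),"y",pc(G[h,1]))
    m=(abs(W[:,0]-410)<60)&(abs(W[:,1]-235)<45)
    for lo,hi in((10,45),(65,110),(116,128),(128,140)):
        q=W[m&(Z>lo)&(Z<hi)]
        if len(q)>3: print(" mud",lo,len(q),q.mean(0),q.min(0),q.max(0),cv2.minEnclosingCircle(q[:,:2].astype(np.float32)))
    for nm,c in(("tin",(417,-213)),("jar",(515,-300))):
        q=W[(abs(W[:,0]-c[0])<50)&(abs(W[:,1]-c[1])<50)&(Z>60)&(Z<110)]; print(nm,cv2.minEnclosingCircle(q[:,:2].astype(np.float32)),q[:,2].max())
    # anything tall near muddler
    q=W[(W[:,0]>300)&(W[:,0]<520)&(W[:,1]>100)&(W[:,1]<240)&(Z>15)];print(" near",len(q),q.min(0),q.max(0))
E
```

```text
guide origin [602.3  21.1]
top fence top: guide x (np.float64(-82.0420001813343), np.float64(-47.53952429743231)) y (np.float64(-25.76054700807284), np.float64(29.340941438474108)) 314
[(-85, 24, 54), (-80, 43, 55), (-75, 46, 58), (-70, 44, 55), (-65, 43, 56), (-60, 47, 56), (-55, 40, 56), (-50, 27, 52)]
 hood x (np.float64(31.76902863182625), np.float64(123.0229974696629)) y (np.float64(-50.91855919225051), np.float64(52.5093954457654))
 mud 10 219 [437.8 260.4  19. ] [390.5 222.8  10.8] [467.8 280.   44.6] ((430.3212890625, 254.18850708007812), 44.45472717285156)
 mud 65 39 [407.2 230.8  86.4] [394.8 227.3  66.4] [418.  237.8 109.3] ((406.42205810546875, 236.716552734375), 11.676980018615723)
 mud 116 62 [405.9 237.2 125.6] [391.9 226.4 118.6] [418.8 253.3 127.9] ((405.8254089355469, 239.95950317382812), 14.232556343078613)
 mud 128 51 [406.4 240.9 129.7] [394.7 228.  128. ] [418.8 252.3 133.2] ((406.20068359375, 239.7286376953125), 12.587977409362793)
tin ((416.08941650390625, -216.47714233398438), 28.655620574951172) 74.6704820442331
jar ((515.8574829101562, -306.42840576171875),
[... 555 characters left out ...]
7  10.1] [469.9 279.9  44.9] ((428.8140563964844, 251.888427734375), 45.33378601074219)
 mud 65 157 [400.  231.   87.8] [391.7 225.1  65.1] [414.5 244.4 109.6] ((403.7030944824219, 236.2315673828125), 12.231583595275879)
 mud 116 63 [400.7 232.4 123.4] [390.1 223.1 116.4] [416.7 251.2 128. ] ((403.9912109375, 237.06149291992188), 14.406014442443848)
 mud 128 60 [404.1 236.4 129.3] [390.5 225.2 128.1] [417.  250.9 131.8] ((403.5272216796875, 237.2567138671875), 13.63951301574707)
tin ((414.48565673828125, -218.58816528320312), 29.988758087158203) 73.72156304568227
jar ((514.24169921875, -307.9312438964844), 33.46818161010742) 90.59071610996261
 near 469 [387.4 100.1  15.2] [495.1 239.9 131.8]
```

```bash
cat >> h.py <<'E'
from scipy.spatial.transform import Rotation as Rn
def go(t,yaw=-12.5):
    s=manip.read_state();R=Rn.from_quat(np.roll(s["ee_rot"],-1)).as_matrix()
    y=np.radians(yaw);T=np.array([[-np.sin(y),np.cos(y),0],[np.cos(y),np.sin(y),0],[0,0,-1]]).T
    print("t",round(s["time"],2),"ee",s["ee_pos"].round(1),"F",s["ft_force"].round(1),"op",round(s["opening"],1),"q",s["qpos"].round(2))
    print("travel",(R.T@(np.array(t)-s["ee_pos"])/80).round(3),"twist",(Rn.from_matrix(R.T@T).as_rotvec()/2).round(3))
E
python3 -c "from h import *;go([405,238.5,230])"
```

```text
t 0.1 ee [202.3 511.2 252.6] F [-0.1  0.1 -0.5] op 85.3 q [ 1.19  0.09  0.18  1.66 -0.    1.57]
travel [-3.61  -2.237  0.286] twist [-0.     0.     0.706]
```

Request:
{"method": "arm_command", "body": {
  "steps": [
    {"travel":[-0.4,-0.2,0],"twist":[0,0,0.07]},
    {"travel":[-0.8,-0.4,0],"twist":[0,0,0.14]},
    {"travel":[-1,-0.6,0],"twist":[0,0,0.21]},
    {"travel":[-1,-0.62,0],"twist":[0,0,0.28]}
  ],
  "grip": 0
}}

```text
time: 0.5
ee_pos: [259.6, 433.9, 253.3]
ee_rot: [0.0, 0.455, 0.89, -0.0]
ft_force: [-0.4, 1.0, 1.5]
opening: 85.3
grip_force: 0.0
```

```bash
python3 -c "from h import *;go([405,238.5,230])"
```

```text
t 0.5 ee [259.6 433.9 253.3] F [-0.4  1.   1.5] op 85.3 q [ 1.03 -0.02  0.07  1.66 -0.    1.98]
travel [-3.044  0.042  0.293] twist [-0.     0.     0.422]
```

Request:
{"method": "arm_command", "body": {
  "steps": [
    {"travel":[-0.4,0,0],"twist":[0,0,0.07]},
    {"travel":[-0.8,0,0],"twist":[0,0,0.14]},
    {"travel":[-1,0,0.1],"twist":[0,0,0.21]},
    {"travel":[-1,0,0.1],"twist":[0,0,0.28]},
    {"travel":[-1,0,0.1],"twist":[0,0,0.35]},
    {"travel":[-1,0,0.1],"twist":[0,0,0.422]},
    {"travel":[-1,0,0.1],"twist":[0,0,0.422]}
  ]
}}

```text
time: 1.2
ee_pos: [305.9, 371.2, 245.0]
ee_rot: [0.0, 0.778, 0.628, -0.0]
ft_force: [-0.1, -0.2, -0.5]
opening: 85.6
grip_force: 0.0
```

```bash
python3 -c "from h import *;go([405,238.5,230])"
```

```text
t 1.2 ee [305.9 371.2 245. ] F [-0.1 -0.2 -0.5] op 85.6 q [ 0.88 -0.08 -0.01  1.64 -0.    2.66]
travel [-1.361  1.561  0.188] twist [-0.     0.     0.003]
```

Request:
{"method": "arm_command", "body": {
  "steps": [
    {"travel":[-0.4,0.45,0.05],"twist":[0,0,0.003]},
    {"travel":[-0.8,0.9,0.1],"twist":[0,0,0.003]},
    {"travel":[-0.95,1,0.1],"twist":[0,0,0.003]}
  ]
}}

```text
time: 1.5
ee_pos: [369.6, 277.9, 236.5]
ee_rot: [0.0, 0.778, 0.628, -0.001]
ft_force: [0.9, -1.0, 0.5]
opening: 85.6
grip_force: 0.0
```

```bash
python3 - <<'E'
from h import *
go([405,238.5,230])
s=manip.read_state();p,d=manip.capture("wrist");cv2.imwrite("pics/w1.png",p[:,:,::-1])
E
```

```text
t 1.5 ee [369.6 277.9 236.5] F [ 0.9 -1.   0.5] op 85.6 q [ 0.65 -0.13 -0.07  1.63 -0.    2.43]
travel [-0.388  0.536  0.082] twist [-0.     0.001  0.002]
```

View pics/w1.png

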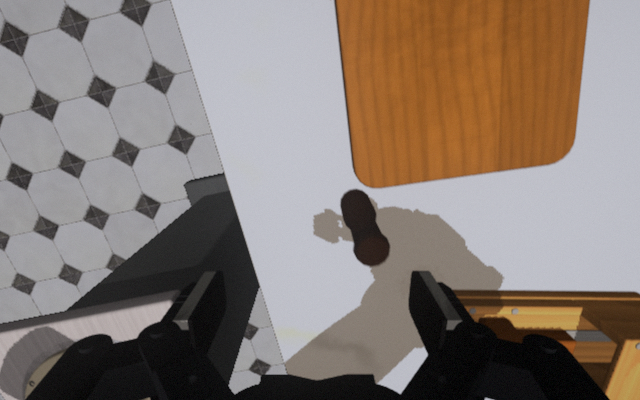

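The wrist view shows the muddler leaning down the picture, foot at (357,205) and knob at (372,248), beside the board corner at (360,185). I'll refine the knob's position from this view.

```bash
python3 - <<'E'
from h import *
p=cv2.imread("pics/w1.png");s=manip.read_state();c=manip.camera_info("wrist");f=K(c)
m=((p.max(2)<70)).astype(np.uint8);m[:180]=0;m[268:]=0;m[:,:330]=0;m[:,400:]=0
n,l,st,ce=cv2.connectedComponentsWithStats(m);i=1+st[1:,4].argmax();print(st[i])
ys,xs=np.where(l==i); k=ys>238
(cx,cy),r=cv2.minEnclosingCircle(np.c_[xs[k],ys[k]].astype(np.float32)); print(cx,cy,r)
T=c["tool_from_camera"];R=Rn.from_quat(np.roll(s["ee_rot"],-1)).as_matrix()
o=s["ee_pos"]+R@T[:3,3]
for (a,b,z) in((cx,cy,125),(357,206,20)):
    d=R@T[:3,:3]@np.array([(a-c["cx"])/f,(b-c["cy"])/f,1]);q=o+d*(z-o[2])/d[2];print(q.round(1),"radius mm",r*np.linalg.norm(q-o)/f)
E
```

```text
[ 341  190   48   76 2207]
369.9651184082031 247.3372039794922 18.90312385559082
[404.2 240.1 125. ] radius mm 15.277388469759911
[406.3 239.8  20. ] radius mm 20.976053240209175
```

Request:
{"method": "arm_command", "body": {
  "steps": [
    {"travel":[-0.2,0.3,0.2],"twist":[0,0,0.002]},
    {"travel":[-0.37,0.53,0.5],"twist":[0,0,0.002]},
    {"travel":[-0.37,0.53,0.7],"twist":[0,0,0.002]},
    {"travel":[-0.37,0.53,0.7],"twist":[0,0,0.002]}
  ]
}}

```text
time: 1.95
ee_pos: [402.5, 242.0, 179.2]
ee_rot: [-0.0, 0.78, 0.626, -0.002]
ft_force: [-0.0, 1.1, 0.3]
opening: 85.6
grip_force: 0.0
```

```bash
python3 -c "from h import *;go([405,239.5,91])"
```

```text
t 1.95 ee [402.5 242.  179.2] F [-0.   1.1  0.3] op 85.6 q [ 0.54 -0.12 -0.17  1.52  0.    2.33]
travel [-0.021  0.04   1.102] twist [-0.001  0.001  0.   ]
```

Request:
{"method": "arm_command", "body": {
  "steps": [
    {"travel":[0,0.02,0.3],"twist":[0,0,0]},
    {"travel":[0,0.02,0.6],"twist":[0,0,0]},
    {"travel":[0,0.02,0.9],"twist":[0,0,0]},
    {"travel":[0,0.02,1],"twist":[0,0,0]},
    {"travel":[0,0.02,1],"twist":[0,0,0]}
  ]
}}

```text
time: 2.45
ee_pos: [404.4, 242.4, 101.3]
ee_rot: [-0.0, 0.78, 0.626, -0.001]
ft_force: [-0.8, 0.6, 0.3]
opening: 85.6
grip_force: 0.0
```

```bash
python3 -c "from h import *;go([405,239.5,91])"
```

```text
t 2.45 ee [404.4 242.4 101.3] F [-0.8  0.6  0.3] op 85.6 q [ 0.54 -0.1  -0.31  1.37  0.    2.33]
travel [-0.034  0.016  0.128] twist [-0.  0.  0.]
```

Request:
{"method": "arm_command", "body": {
  "steps": [
    {"travel":[-0.035,0.015,0.13],"twist":[0,0,0]},
    {"travel":[-0.035,0.015,0.13],"twist":[0,0,0]}
  ]
}}

```text
time: 2.65
ee_pos: [405.5, 239.0, 90.8]
ee_rot: [0.0, 0.78, 0.625, 0.0]
ft_force: [-0.1, 0.7, -0.3]
opening: 85.2
grip_force: 0.0
```

Request:
{"method": "arm_command", "body": {
  "steps": [
    {"travel":[0,0,0]},
    {"travel":[0,0,0]},
    {"travel":[0,0,0]},
    {"travel":[0,0,0]},
    {"travel":[0,0,0]},
    {"travel":[0,0,0]},
    {"travel":[0,0,0]},
    {"travel":[0,0,0]}
  ],
  "grip": 1,
  "squeeze": 80
}}

```text
validation failed for argument at $.st...
```

Request:
{"method": "arm_command", "body": {
  "steps": [
    {"travel":[0,0,0],"twist":[0,0,0]},
    {"travel":[0,0,0],"twist":[0,0,0]},
    {"travel":[0,0,0],"twist":[0,0,0]},
    {"travel":[0,0,0],"twist":[0,0,0]},
    {"travel":[0,0,0],"twist":[0,0,0]},
    {"travel":[0,0,0],"twist":[0,0,0]},
    {"travel":[0,0,0],"twist":[0,0,0]},
    {"travel":[0,0,0],"twist":[0,0,0]}
  ],
  "grip": 1,
  "squeeze": 80
}}

```text
time: 3.45
ee_pos: [405.6, 239.2, 91.3]
ee_rot: [0.0, 0.78, 0.625, 0.0]
ft_force: [-0.6, -0.7, 5.2]
opening: 23.2
grip_force: 75.7
```

Request:
{"method": "arm_command", "body": {
  "steps": [
    {"travel":[0,0,-0.2],"twist":[0,0,0]},
    {"travel":[0,0,-0.5],"twist":[0,0,0]},
    {"travel":[0,0,-0.8],"twist":[0,0,0]},
    {"travel":[0,0,-0.8],"twist":[0,0,0]},
    {"travel":[0,0,-0.8],"twist":[0,0,0]}
  ]
}}

```text
time: 3.95
ee_pos: [405.6, 239.1, 154.5]
ee_rot: [0.0, 0.78, 0.625, 0.0]
ft_force: [-0.6, -0.2, -2.0]
opening: 23.6
grip_force: 76.1
```

```bash
python3 - <<'E'
from h import *
go([490,46,123])
p,d=manip.capture("scene");cv2.imwrite("pics/s1.png",cv2.resize(p[100:260,130:400,::-1],None,fx=2.5,fy=2.5))
E
```

```text
t 3.95 ee [405.6 239.1 154.5] F [-0.6 -0.2 -2. ] op 23.6 q [ 0.53 -0.12 -0.22  1.47 -0.    2.32]
travel [-2.125  1.557  0.394] twist [ 0.    -0.    -0.001]
```

View pics/s1.png

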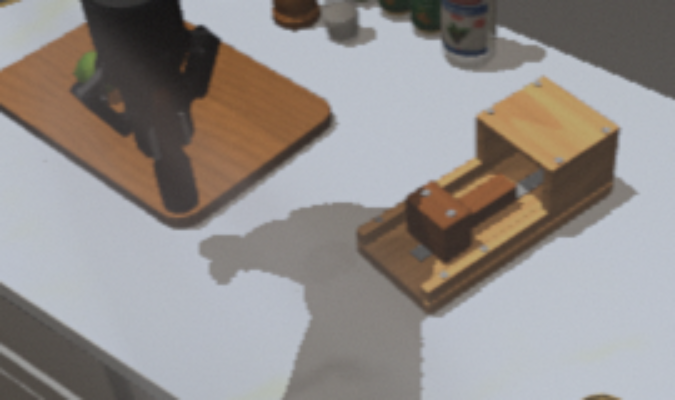

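The muddler is held upright in the fingers at (175,165), clear of the board. The fence is untouched at (440,220). I'll carry the muddler to the pre-push point.

Request:
{"method": "arm_command", "body": {
  "steps": [
    {"travel":[-0.3,0.2,0],"twist":[0,0,0]},
    {"travel":[-0.65,0.45,0],"twist":[0,0,0]},
    {"travel":[-1,0.7,0],"twist":[0,0,0]},
    {"travel":[-1,0.7,0],"twist":[0,0,0]}
  ]
}}

```text
time: 4.4
ee_pos: [443.0, 145.9, 153.3]
ee_rot: [0.0, 0.781, 0.624, -0.001]
ft_force: [-0.3, 0.4, -0.9]
opening: 23.6
grip_force: 76.3
```

Request:
{"method": "arm_command", "body": {
  "steps": [
    {"travel":[-0.3,0.2,0],"twist":[0,0,0]},
    {"travel":[-0.65,0.45,0],"twist":[0,0,0]},
    {"travel":[-1,0.6,0],"twist":[0,0,0]},
    {"travel":[-1,0.6,0],"twist":[0,0,0]}
  ]
}}

```text
time: 4.8
ee_pos: [472.0, 58.0, 153.5]
ee_rot: [-0.0, 0.781, 0.624, -0.001]
ft_force: [-0.5, -0.4, -1.8]
opening: 23.0
grip_force: 76.3
```

```bash
python3 -c "from h import *;go([490,46,123])"
```

```text
t 4.8 ee [472.   58.  153.5] F [-0.5 -0.4 -1.8] op 23.0 q [ 0.12 -0.1  -0.21  1.47 -0.    1.92]
travel [-0.097  0.254  0.381] twist [-0.001  0.001 -0.002]
```

Request:
{"method": "arm_command", "body": {
  "steps": [
    {"travel":[-0.09,0.12,0],"twist":[0,0,-0.002]},
    {"travel":[-0.09,0.25,0.1],"twist":[0,0,-0.002]},
    {"travel":[-0.09,0.25,0.38],"twist":[0,0,-0.002]},
    {"travel":[-0.09,0.25,0.38],"twist":[0,0,-0.002]},
    {"travel":[-0.09,0.25,0.38],"twist":[0,0,-0.002]}
  ]
}}

```text
time: 5.3
ee_pos: [489.8, 49.3, 123.9]
ee_rot: [-0.0, 0.779, 0.627, -0.001]
ft_force: [-0.6, 0.2, -1.0]
opening: 23.1
grip_force: 76.4
```

```bash
python3 - <<'E'
from h import *
go([490,46,123])
p,d=manip.capture("scene");cv2.imwrite("pics/s2.png",cv2.resize(p[100:240,220:400,::-1],None,fx=4,fy=4))
E
```

```text
t 5.3 ee [489.8  49.3 123.9] F [-0.6  0.2 -1. ] op 23.1 q [ 0.1  -0.06 -0.22  1.41  0.    1.89]
travel [-0.04   0.011  0.012] twist [-0.001  0.     0.001]
```

View pics/s2.png

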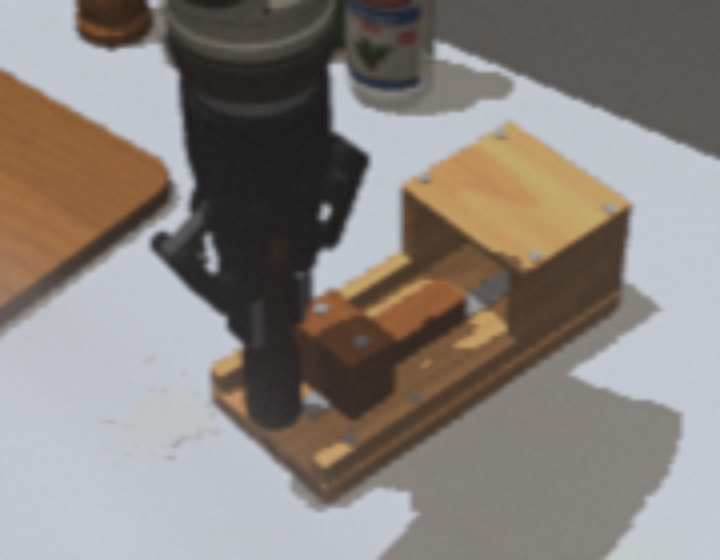

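The muddler's head (275,405) stands upright in front of the fence (350,370), slightly off-centre to the left. The fingers are well above the fence. I'll correct sideways and creep up.

Request:
{"method": "arm_command", "body": {
  "steps": [
    {"travel":[-0.02,0.04,0],"twist":[0,0,0]},
    {"travel":[-0.04,0.08,0],"twist":[0,0,0]},
    {"travel":[-0.04,0.1,0],"twist":[0,0,0]},
    {"travel":[-0.04,0.12,0],"twist":[0,0,0]},
    {"travel":[-0.04,0.12,0],"twist":[0,0,0]}
  ]
}}

```text
time: 5.85
ee_pos: [498.9, 43.6, 124.6]
ee_rot: [0.0, 0.779, 0.627, 0.0]
ft_force: [0.0, -0.4, -1.0]
opening: 23.2
grip_force: 76.4
```

Request:
{"method": "arm_command", "body": {
  "steps": [
    {"travel":[0,0.0125,0],"twist":[0,0,0]},
    {"travel":[0,0.025,0],"twist":[0,0,0]},
    {"travel":[0,0.025,0],"twist":[0,0,0]}
  ]
}}

```text
time: 6.15
ee_pos: [500.7, 43.2, 124.5]
ee_rot: [0.0, 0.779, 0.627, -0.0]
ft_force: [-0.7, 0.4, -0.8]
opening: 23.6
grip_force: 76.4
```

Request:
{"method": "arm_command", "body": {
  "steps": [
    {"travel":[0,0.0125,0],"twist":[0,0,0]},
    {"travel":[0,0.025,0],"twist":[0,0,0]},
    {"travel":[0,0.025,0],"twist":[0,0,0]}
  ]
}}

```text
time: 6.45
ee_pos: [502.7, 42.8, 124.5]
ee_rot: [0.0, 0.779, 0.627, -0.0]
ft_force: [-0.3, -0.6, -1.5]
opening: 23.7
grip_force: 76.4
```

Request:
{"method": "arm_command", "body": {
  "steps": [
    {"travel":[0,0.0125,0],"twist":[0,0,0]},
    {"travel":[0,0.025,0],"twist":[0,0,0]},
    {"travel":[0,0.025,0],"twist":[0,0,0]}
  ]
}}

```text
time: 6.75
ee_pos: [504.5, 42.4, 124.4]
ee_rot: [-0.0, 0.779, 0.627, -0.0]
ft_force: [-0.9, -0.1, -0.2]
opening: 23.9
grip_force: 76.2
```

Request:
{"method": "arm_command", "body": {
  "steps": [
    {"travel":[0,0.0125,0],"twist":[0,0,0]},
    {"travel":[0,0.0125,0],"twist":[0,0,0]}
  ]
}}

```text
time: 6.95
ee_pos: [505.2, 42.2, 124.4]
ee_rot: [-0.0, 0.779, 0.627, -0.0]
ft_force: [-3.9, 0.7, 0.3]
opening: 23.6
grip_force: 76.2
```

Request:
{"method": "arm_command", "body": {
  "steps": [
    {"travel":[0,0.0125,0],"twist":[0,0,0]},
    {"travel":[0,0.0125,0],"twist":[0,0,0]}
  ]
}}

```text
time: 7.15
ee_pos: [506.4, 41.9, 124.4]
ee_rot: [-0.0, 0.779, 0.627, -0.0]
ft_force: [-3.6, 0.7, 1.4]
opening: 23.2
grip_force: 76.2
```

Request:
{"method": "arm_command", "body": {
  "steps": [
    {"travel":[0,0.0125,0],"twist":[0,0,0]},
    {"travel":[0,0.0125,0],"twist":[0,0,0]}
  ]
}}

```text
time: 7.35
ee_pos: [507.5, 41.7, 124.4]
ee_rot: [-0.0, 0.779, 0.627, -0.0]
ft_force: [-3.0, 1.3, 0.3]
opening: 23.3
grip_force: 76.2
```

Request:
{"method": "arm_command", "body": {
  "steps": [
    {"travel":[0,0.0125,0],"twist":[0,0,0]},
    {"travel":[0,0.0125,0],"twist":[0,0,0]}
  ]
}}

```text
time: 7.55
ee_pos: [508.5, 41.4, 124.4]
ee_rot: [0.0, 0.779, 0.627, -0.0]
ft_force: [-3.0, 0.6, -0.3]
opening: 23.6
grip_force: 76.1
```

Request:
{"method": "arm_command", "body": {
  "steps": [
    {"travel":[0,0.0125,0],"twist":[0,0,0]},
    {"travel":[0,0.0125,0],"twist":[0,0,0]}
  ]
}}

```text
time: 7.75
ee_pos: [509.5, 41.2, 124.4]
ee_rot: [0.0, 0.779, 0.627, -0.0]
ft_force: [-4.3, -0.3, -0.5]
opening: 23.9
grip_force: 76.1
```

Request:
{"method": "arm_command", "body": {
  "steps": [
    {"travel":[0,0.0125,0],"twist":[0,0,0]},
    {"travel":[0,0.0125,0],"twist":[0,0,0]}
  ]
}}

```text
time: 7.95
ee_pos: [510.5, 41.0, 124.4]
ee_rot: [0.0, 0.779, 0.627, -0.0]
ft_force: [-2.6, 0.7, 0.1]
opening: 23.5
grip_force: 76.1
```

Request:
{"method": "arm_command", "body": {
  "steps": [
    {"travel":[0,0.0125,0],"twist":[0,0,0]},
    {"travel":[0,0.025,0],"twist":[0,0,0]},
    {"travel":[0,0.0375,0],"twist":[0,0,0]},
    {"travel":[0,0.05,0],"twist":[0,0,0]},
    {"travel":[0,0.0625,0],"twist":[0,0,0]},
    {"travel":[0,0.075,0],"twist":[0,0,0]},
    {"travel":[0,0.0875,0],"twist":[0,0,0]},
    {"travel":[0,0.1,0],"twist":[0,0,0]}
  ]
}}

```text
time: 8.75
ee_pos: [518.3, 39.3, 124.4]
ee_rot: [-0.0, 0.779, 0.627, -0.0]
ft_force: [-3.6, 0.3, -1.6]
opening: 23.5
grip_force: 76.1
```

Request:
{"method": "arm_command", "body": {
  "steps": [
    {"travel":[0,0.0125,0],"twist":[0,0,0]},
    {"travel":[0,0.025,0],"twist":[0,0,0]},
    {"travel":[0,0.0375,0],"twist":[0,0,0]},
    {"travel":[0,0.05,0],"twist":[0,0,0]},
    {"travel":[0,0.0625,0],"twist":[0,0,0]},
    {"travel":[0,0.075,0],"twist":[0,0,0]},
    {"travel":[0,0.0875,0],"twist":[0,0,0]},
    {"travel":[0,0.1,0],"twist":[0,0,0]}
  ]
}}

```text
time: 9.55
ee_pos: [526.1, 37.6, 124.5]
ee_rot: [0.0, 0.779, 0.627, -0.0]
ft_force: [-4.3, -0.7, -1.0]
opening: 23.5
grip_force: 76.0
```

```bash
python3 - <<'E'
from h import *
go([540,41,124])
p,d=manip.capture("scene");cv2.imwrite("pics/s3.png",cv2.resize(p[100:240,220:400,::-1],None,fx=4,fy=4))
E
```

```text
t 9.55 ee [526.1  37.6 124.5] F [-4.3 -0.7 -1. ] op 23.5 q [ 0.07  0.02 -0.14  1.41 -0.    1.86]
travel [0.079 0.16  0.006] twist [-0.     0.     0.001]
```

View pics/s3.png

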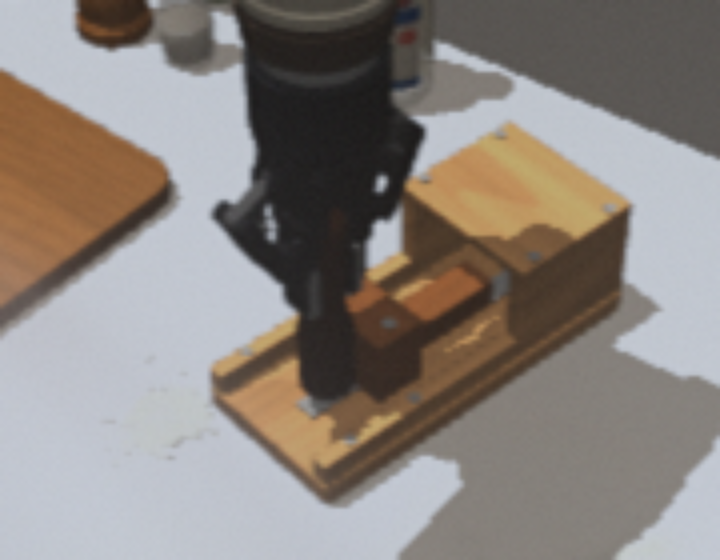

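The fence has slid about 22 mm with the muddler upright on its near face (350,340). It is not jamming, and the fingers clear the hood.

Request:
{"method": "arm_command", "body": {
  "steps": [
    {"travel":[0,0.0125,0],"twist":[0,0,0]},
    {"travel":[0,0.025,0],"twist":[0,0,0]},
    {"travel":[0,0.0375,0],"twist":[0,0,0]},
    {"travel":[0,0.05,0],"twist":[0,0,0]},
    {"travel":[0,0.0625,0],"twist":[0,0,0]},
    {"travel":[0,0.075,0],"twist":[0,0,0]},
    {"travel":[0,0.0875,0],"twist":[0,0,0]},
    {"travel":[0,0.1,0],"twist":[0,0,0]}
  ]
}}

```text
time: 10.4
ee_pos: [533.9, 35.9, 124.5]
ee_rot: [0.0, 0.779, 0.627, -0.0]
ft_force: [-4.4, -1.6, -1.2]
opening: 23.6
grip_force: 76.0
```

Request:
{"method": "arm_command", "body": {
  "steps": [
    {"travel":[0,0.0125,0],"twist":[0,0,0]},
    {"travel":[0,0.025,0],"twist":[0,0,0]},
    {"travel":[0,0.0375,0],"twist":[0,0,0]},
    {"travel":[0,0.05,0],"twist":[0,0,0]},
    {"travel":[0,0.05,0],"twist":[0,0,0]}
  ]
}}

```text
time: 10.9
ee_pos: [538.0, 35.1, 124.5]
ee_rot: [0.0, 0.779, 0.627, 0.0]
ft_force: [-3.3, -1.1, -1.6]
opening: 23.3
grip_force: 76.0
```

Request:
{"method": "arm_command", "body": {
  "steps": [
    {"travel":[0,0.0125,0],"twist":[0,0,0]},
    {"travel":[0,0.0125,0],"twist":[0,0,0]}
  ]
}}

```text
time: 11.1
ee_pos: [538.9, 34.9, 124.5]
ee_rot: [0.0, 0.779, 0.627, 0.0]
ft_force: [-4.0, -0.1, -1.0]
opening: 23.4
grip_force: 76.0
```

Request:
{"method": "arm_command", "body": {
  "steps": [
    {"travel":[0,0.0125,0],"twist":[0,0,0]},
    {"travel":[0,0.025,0],"twist":[0,0,0]},
    {"travel":[0,0.025,0],"twist":[0,0,0]}
  ]
}}

```text
time: 11.4
ee_pos: [540.9, 34.4, 124.5]
ee_rot: [0.0, 0.779, 0.627, 0.0]
ft_force: [-3.9, -0.6, -2.0]
opening: 23.4
grip_force: 76.0
```

Request:
{"method": "arm_command", "body": {
  "steps": [
    {"travel":[0,0.01,0],"twist":[0,0,0]},
    {"travel":[0,0.02,0],"twist":[0,0,0]},
    {"travel":[0,0.02,0],"twist":[0,0,0]}
  ]
}}

```text
time: 11.7
ee_pos: [542.4, 34.1, 124.5]
ee_rot: [0.0, 0.779, 0.627, 0.0]
ft_force: [-3.6, 0.2, -2.3]
opening: 23.5
grip_force: 76.0
```

Request:
{"method": "arm_command", "body": {
  "steps": [
    {"travel":[0,0.01,0],"twist":[0,0,0]},
    {"travel":[0,0.02,0],"twist":[0,0,0]},
    {"travel":[0,0.02,0],"twist":[0,0,0]}
  ]
}}

```text
time: 12.0
ee_pos: [544.0, 33.7, 124.5]
ee_rot: [0.0, 0.779, 0.627, 0.0]
ft_force: [-3.9, -0.3, -0.9]
opening: 23.3
grip_force: 76.0
```

Request:
{"method": "arm_command", "body": {
  "steps": [
    {"travel":[0,0.01,0],"twist":[0,0,0]},
    {"travel":[0,0.02,0],"twist":[0,0,0]},
    {"travel":[0,0.02,0],"twist":[0,0,0]}
  ]
}}

```text
time: 12.3
ee_pos: [545.5, 33.4, 124.5]
ee_rot: [0.0, 0.779, 0.627, 0.0]
ft_force: [-3.4, 0.8, -0.7]
opening: 23.4
grip_force: 76.0
```

Request:
{"method": "arm_command", "body": {
  "steps": [
    {"travel":[0,0.01,0],"twist":[0,0,0]},
    {"travel":[0,0.02,0],"twist":[0,0,0]},
    {"travel":[0,0.02,0],"twist":[0,0,0]}
  ]
}}

```text
time: 12.6
ee_pos: [547.1, 33.0, 124.5]
ee_rot: [0.0, 0.779, 0.627, 0.0]
ft_force: [-3.0, -0.6, -0.9]
opening: 23.2
grip_force: 76.0
```

Request:
{"method": "arm_command", "body": {
  "steps": [
    {"travel":[0,0.01,0],"twist":[0,0,0]},
    {"travel":[0,0.02,0],"twist":[0,0,0]},
    {"travel":[0,0.02,0],"twist":[0,0,0]}
  ]
}}

```text
time: 12.9
ee_pos: [548.7, 32.7, 124.5]
ee_rot: [0.0, 0.779, 0.627, 0.0]
ft_force: [-4.5, 0.3, -1.1]
opening: 23.4
grip_force: 76.0
```

Request:
{"method": "arm_command", "body": {
  "steps": [
    {"travel":[0,0.01,0],"twist":[0,0,0]},
    {"travel":[0,0.02,0],"twist":[0,0,0]},
    {"travel":[0,0.02,0],"twist":[0,0,0]}
  ]
}}

```text
time: 13.2
ee_pos: [550.2, 32.3, 124.5]
ee_rot: [0.0, 0.779, 0.627, 0.0]
ft_force: [-3.3, 0.2, -0.1]
opening: 23.2
grip_force: 76.0
```

Request:
{"method": "arm_command", "body": {
  "steps": [
    {"travel":[0,0.01,0],"twist":[0,0,0]},
    {"travel":[0,0.02,0],"twist":[0,0,0]},
    {"travel":[0,0.02,0],"twist":[0,0,0]}
  ]
}}

```text
time: 13.5
ee_pos: [551.8, 32.0, 124.5]
ee_rot: [0.0, 0.779, 0.627, 0.0]
ft_force: [-3.6, -0.4, -1.5]
opening: 23.4
grip_force: 76.0
```

Request:
{"method": "arm_command", "body": {
  "steps": [
    {"travel":[0,0.01,0],"twist":[0,0,0]},
    {"travel":[0,0.02,0],"twist":[0,0,0]},
    {"travel":[0,0.02,0],"twist":[0,0,0]}
  ]
}}

```text
time: 13.8
ee_pos: [553.3, 31.6, 124.5]
ee_rot: [0.0, 0.779, 0.627, 0.0]
ft_force: [-3.6, -1.9, -0.8]
opening: 23.7
grip_force: 76.0
```

Request:
{"method": "arm_command", "body": {
  "steps": [
    {"travel":[0,0.01,0],"twist":[0,0,0]},
    {"travel":[0,0.02,0],"twist":[0,0,0]},
    {"travel":[0,0.02,0],"twist":[0,0,0]}
  ]
}}

```text
time: 14.1
ee_pos: [554.9, 31.3, 124.5]
ee_rot: [0.0, 0.779, 0.627, 0.0]
ft_force: [-3.1, -1.0, -0.9]
opening: 23.4
grip_force: 76.0
```

Request:
{"method": "arm_command", "body": {
  "steps": [
    {"travel":[0,0.01,0],"twist":[0,0,0]},
    {"travel":[0,0.02,0],"twist":[0,0,0]},
    {"travel":[0,0.02,0],"twist":[0,0,0]}
  ]
}}

```text
time: 14.4
ee_pos: [556.4, 31.0, 124.5]
ee_rot: [0.0, 0.779, 0.627, 0.0]
ft_force: [-3.4, -1.0, -0.7]
opening: 23.2
grip_force: 76.0
```

Request:
{"method": "arm_command", "body": {
  "steps": [
    {"travel":[0,0.01,0],"twist":[0,0,0]},
    {"travel":[0,0.02,0],"twist":[0,0,0]},
    {"travel":[0,0.02,0],"twist":[0,0,0]}
  ]
}}

```text
time: 14.7
ee_pos: [558.0, 30.6, 124.5]
ee_rot: [0.0, 0.779, 0.627, 0.0]
ft_force: [-3.6, -1.4, -1.0]
opening: 23.6
grip_force: 76.0
```

Request:
{"method": "arm_command", "body": {
  "steps": [
    {"travel":[0,0.01,0],"twist":[0,0,0]},
    {"travel":[0,0.02,0],"twist":[0,0,0]},
    {"travel":[0,0.02,0],"twist":[0,0,0]}
  ]
}}

```text
time: 15.0
ee_pos: [559.6, 30.3, 124.5]
ee_rot: [0.0, 0.779, 0.627, 0.0]
ft_force: [-3.9, -0.3, -0.4]
opening: 23.5
grip_force: 76.0
```

Request:
{"method": "arm_command", "body": {
  "steps": [
    {"travel":[0,0.01,0],"twist":[0,0,0]},
    {"travel":[0,0.02,0],"twist":[0,0,0]},
    {"travel":[0,0.02,0],"twist":[0,0,0]}
  ]
}}

```text
time: 15.3
ee_pos: [561.1, 29.9, 124.5]
ee_rot: [0.0, 0.779, 0.627, 0.0]
ft_force: [-5.0, -0.8, -1.0]
opening: 23.5
grip_force: 76.0
```

Request:
{"method": "arm_command", "body": {
  "steps": [
    {"travel":[0,0.005,0],"twist":[0,0,0]},
    {"travel":[0,0.01,0],"twist":[0,0,0]},
    {"travel":[0,0.01,0],"twist":[0,0,0]}
  ]
}}

```text
time: 15.6
ee_pos: [561.8, 29.8, 124.5]
ee_rot: [0.0, 0.779, 0.627, -0.0]
ft_force: [-4.3, -0.1, -0.3]
opening: 23.6
grip_force: 76.0
```

Request:
{"method": "arm_command", "body": {
  "steps": [
    {"travel":[0,0.01,0],"twist":[0,0,0]},
    {"travel":[0,0.02,0],"twist":[0,0,0]},
    {"travel":[0,0.02,0],"twist":[0,0,0]}
  ]
}}

```text
time: 15.9
ee_pos: [563.5, 29.4, 124.5]
ee_rot: [0.0, 0.779, 0.627, 0.0]
ft_force: [-3.6, -1.1, -0.6]
opening: 23.7
grip_force: 76.0
```

Request:
{"method": "arm_command", "body": {
  "steps": [
    {"travel":[0,0.01,0],"twist":[0,0,0]},
    {"travel":[0,0.02,0],"twist":[0,0,0]},
    {"travel":[0,0.02,0],"twist":[0,0,0]}
  ]
}}

```text
time: 16.2
ee_pos: [565.0, 29.1, 124.5]
ee_rot: [0.0, 0.779, 0.627, 0.0]
ft_force: [-3.5, -1.1, -1.1]
opening: 23.1
grip_force: 76.0
```

Request:
{"method": "arm_command", "body": {
  "steps": [
    {"travel":[0,0.01,0],"twist":[0,0,0]},
    {"travel":[0,0.02,0],"twist":[0,0,0]},
    {"travel":[0,0.02,0],"twist":[0,0,0]}
  ]
}}

```text
time: 16.5
ee_pos: [565.9, 28.9, 124.5]
ee_rot: [-0.001, 0.779, 0.627, -0.0]
ft_force: [-8.3, 0.0, 2.3]
opening: 23.6
grip_force: 76.4
```

The force jumped to 8.3 N and the tool stopped short, so the fence is on the stop. I'll hold still briefly to confirm.

Request:
{"method": "arm_command", "body": {
  "steps": [
    {"travel":[0,0,0],"twist":[0,0,0]},
    {"travel":[0,0,0],"twist":[0,0,0]},
    {"travel":[0,0,0],"twist":[0,0,0]}
  ]
}}

```text
time: 16.8
ee_pos: [565.9, 28.9, 124.5]
ee_rot: [-0.001, 0.779, 0.627, -0.0]
ft_force: [-8.1, -1.1, 0.3]
opening: 23.6
grip_force: 76.4
```

Request:
{"method": "arm_command", "body": {
  "steps": [
    {"travel":[0,-0.02,0],"twist":[0,0,0]},
    {"travel":[0,-0.1,0],"twist":[0,0,0]},
    {"travel":[0,-0.3,0],"twist":[0,0,0]},
    {"travel":[0,-0.5,-0.2],"twist":[0,0,0]},
    {"travel":[0,-0.8,-0.4],"twist":[0,0,0]},
    {"travel":[0,-1,-0.4],"twist":[0,0,0]},
    {"travel":[0,-1,-0.4],"twist":[0,0,0]}
  ]
}}

```text
time: 17.5
ee_pos: [487.7, 46.4, 157.6]
ee_rot: [0.001, 0.779, 0.627, 0.001]
ft_force: [1.3, -0.2, -1.4]
opening: 23.4
grip_force: 76.2
```

```bash
python3 -c "from h import *;go([400,190,154])"
```

```text
t 17.5 ee [487.7  46.4 157.6] F [ 1.3 -0.2 -1.4] op 23.4 q [ 0.09 -0.07 -0.17  1.47  0.    1.88]
travel [ 1.519 -1.455  0.044] twist [ 0.001 -0.001  0.001]
```

Request:
{"method": "arm_command", "body": {
  "steps": [
    {"travel":[0.25,-0.25,0],"twist":[0,0,0]},
    {"travel":[0.5,-0.5,0],"twist":[0,0,0]},
    {"travel":[0.75,-0.72,0],"twist":[0,0,0]},
    {"travel":[0.75,-0.72,0],"twist":[0,0,0]}
  ]
}}

```text
time: 17.9
ee_pos: [444.6, 118.8, 156.5]
ee_rot: [-0.0, 0.778, 0.628, 0.001]
ft_force: [1.5, 0.6, -0.8]
opening: 23.6
grip_force: 76.4
```

Request:
{"method": "arm_command", "body": {
  "steps": [
    {"travel":[0.25,-0.25,0],"twist":[0,0,0]},
    {"travel":[0.5,-0.5,0],"twist":[0,0,0]},
    {"travel":[0.75,-0.72,0.2],"twist":[0,0,0]},
    {"travel":[0.75,-0.72,0.5],"twist":[0,0,0]},
    {"travel":[0.75,-0.72,0.5],"twist":[0,0,0]},
    {"travel":[0.75,-0.72,0.5],"twist":[0,0,0]}
  ]
}}

```text
time: 18.5
ee_pos: [402.0, 187.5, 116.7]
ee_rot: [0.0, 0.779, 0.627, -0.0]
ft_force: [0.4, -0.3, -0.3]
opening: 23.4
grip_force: 76.4
```

```bash
python3 - <<'E'
from h import *
go([400,190,92])
p,d=manip.capture("scene");cv2.imwrite("pics/s4.png",cv2.resize(p[90:270,140:400,::-1],None,fx=3,fy=3))
E
```

```text
t 18.5 ee [402.  187.5 116.7] F [ 0.4 -0.3 -0.3] op 23.4 q [ 0.44 -0.18 -0.34  1.41 -0.    2.22]
travel [ 0.025 -0.031  0.309] twist [-0.     0.     0.001]
```

View pics/s4.png

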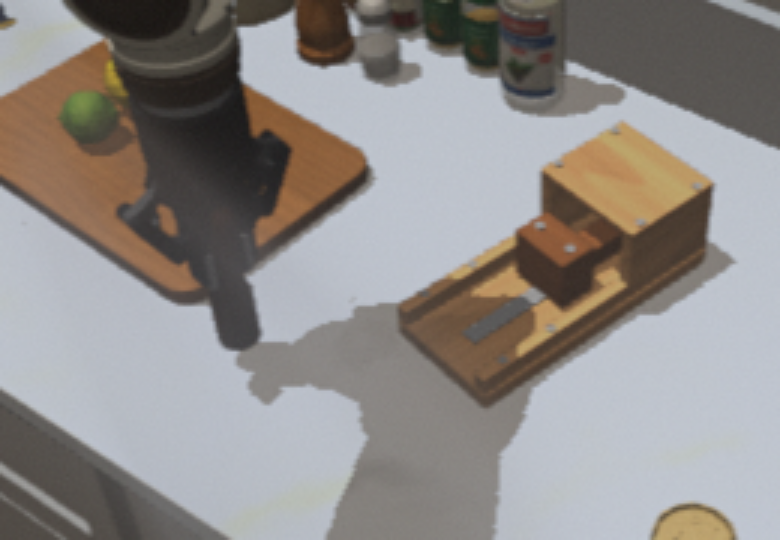

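The muddler (foot at (240,335)) hangs over bare worktop in front of the board, and the fence stays close to the hood mouth at (555,260). I'll lower it gently.

Request:
{"method": "arm_command", "body": {
  "steps": [
    {"travel":[0,0,0.1],"twist":[0,0,0]},
    {"travel":[0,0,0.2],"twist":[0,0,0]},
    {"travel":[0,0,0.28],"twist":[0,0,0]},
    {"travel":[0,0,0.29],"twist":[0,0,0]},
    {"travel":[0,0,0.29],"twist":[0,0,0]}
  ]
}}

```text
time: 19.05
ee_pos: [401.4, 187.7, 93.0]
ee_rot: [-0.0, 0.779, 0.627, -0.0]
ft_force: [0.8, -0.5, -1.0]
opening: 23.6
grip_force: 76.4
```

Request:
{"method": "arm_command", "body": {
  "steps": [
    {"travel":[0,0,0.01],"twist":[0,0,0]},
    {"travel":[0,0,0.015],"twist":[0,0,0]},
    {"travel":[0,0,0.015],"twist":[0,0,0]}
  ]
}}

```text
time: 19.35
ee_pos: [401.6, 187.9, 92.2]
ee_rot: [0.0, 0.779, 0.627, 0.0]
ft_force: [0.3, -0.5, -0.7]
opening: 23.3
grip_force: 76.4
```

Request:
{"method": "arm_command", "body": {
  "steps": [
    {"travel":[0,0,0.006],"twist":[0,0,0]},
    {"travel":[0,0,0.012],"twist":[0,0,0]},
    {"travel":[0,0,0.012],"twist":[0,0,0]}
  ]
}}

```text
time: 19.65
ee_pos: [401.6, 187.9, 91.3]
ee_rot: [0.0, 0.779, 0.627, 0.0]
ft_force: [-1.3, 0.7, 1.1]
opening: 23.5
grip_force: 76.7
```

Request:
{"method": "arm_command", "body": {
  "steps": [
    {"travel":[0,0,0.006],"twist":[0,0,0]},
    {"travel":[0,0,0.006],"twist":[0,0,0]}
  ]
}}

```text
time: 19.85
ee_pos: [401.6, 188.0, 91.3]
ee_rot: [-0.0, 0.779, 0.627, 0.0]
ft_force: [-1.7, 0.0, 5.8]
opening: 23.4
grip_force: 77.0
```

The foot is on the worktop. I'll relax the squeeze first so it settles, then open.

Request:
{"method": "arm_command", "body": {
  "steps": [
    {"travel":[0,0,0],"twist":[0,0,0]},
    {"travel":[0,0,0],"twist":[0,0,0]},
    {"travel":[0,0,0],"twist":[0,0,0]}
  ],
  "squeeze": 20
}}

```text
time: 20.15
ee_pos: [401.6, 187.9, 91.3]
ee_rot: [0.0, 0.779, 0.627, 0.0]
ft_force: [-1.7, 0.4, 5.8]
opening: 23.1
grip_force: 77.0
```

Request:
{"method": "arm_command", "body": {
  "steps": [
    {"travel":[0,0,0],"twist":[0,0,0]},
    {"travel":[0,0,0],"twist":[0,0,0]},
    {"travel":[0,0,0],"twist":[0,0,0]},
    {"travel":[0,0,0],"twist":[0,0,0]},
    {"travel":[0,0,0],"twist":[0,0,0]},
    {"travel":[0,0,0],"twist":[0,0,0]},
    {"travel":[0,0,0],"twist":[0,0,0]},
    {"travel":[0,0,0],"twist":[0,0,0]}
  ],
  "grip": 0
}}

```text
time: 20.95
ee_pos: [401.5, 187.8, 90.6]
ee_rot: [-0.0, 0.779, 0.627, -0.0]
ft_force: [0.1, 0.3, -0.9]
opening: 85.4
grip_force: 0.0
```

Released, and no side force shows. I'll retreat straight up.

Request:
{"method": "arm_command", "body": {
  "steps": [
    {"travel":[0,0,-0.1],"twist":[0,0,0]},
    {"travel":[0,0,-0.4],"twist":[0,0,0]},
    {"travel":[0,0,-0.8],"twist":[0,0,0]},
    {"travel":[0,0,-1],"twist":[0,0,0]},
    {"travel":[0,0,-1],"twist":[0,0,0]}
  ]
}}

```text
time: 21.45
ee_pos: [402.6, 188.3, 173.6]
ee_rot: [0.001, 0.779, 0.627, 0.002]
ft_force: [0.2, 0.2, -0.7]
opening: 85.3
grip_force: 0.0
```

Request:
{"method": "arm_command", "body": {
  "steps": [
    {"travel":[0,0,-0.4],"twist":[0,0,0]},
    {"travel":[0,0,-0.8],"twist":[0,0,0]},
    {"travel":[0,0,-0.8],"twist":[0,0,0]},
    {"travel":[0,0,-0.8],"twist":[0,0,0]}
  ]
}}

```text
time: 21.85
ee_pos: [401.7, 187.9, 234.3]
ee_rot: [0.0, 0.779, 0.627, 0.0]
ft_force: [0.1, 0.5, -0.3]
opening: 85.2
grip_force: 0.0
```

```bash
python3 - <<'E'
from h import *
np.set_printoptions(precision=1,suppress=True)
go([400,190,250])
p,d=manip.capture("scene");cv2.imwrite("pics/s5.png",cv2.resize(p[90:310,140:460,::-1],None,fx=2.4,fy=2.4))
W=cloud("scene",d.astype(float))[d>0];Z=W[:,2]
m=(abs(W[:,0]-400)<35)&(abs(W[:,1]-188)<35)
for lo,hi in((8,45),(65,110),(118,140)): q=W[m&(Z>lo)&(Z<hi)];print(lo,len(q),cv2.minEnclosingCircle(q[:,:2].astype(np.float32)),q[:,2].max())
a=np.radians(-12.5);u=np.array([np.cos(a),np.sin(a)]);G=(W[:,:2]-[602.3,21.1])@np.c_[u,[-u[1],u[0]]]
f=(abs(G[:,1])<36)&(G[:,0]<29)&(G[:,0]>-110)&(Z>60)&(Z<80);print("fence x",np.percentile(G[f,0],[2,98]))
E
```

```text
t 21.85 ee [401.7 187.9 234.3] F [ 0.1  0.5 -0.3] op 85.2 q [ 0.4 -0.2 -0.1  1.6 -0.   2.2]
travel [ 0.  -0.  -0.2] twist [ 0. -0.  0.]
8 158 ((399.5152893066406, 184.71409606933594), 16.42376136779785) 44.92645907756226
65 154 ((400.2085876464844, 184.74270629882812), 12.547811508178711) 109.78149460005491
118 120 ((400.4051208496094, 187.84071350097656), 15.68775749206543) 132.4192840732151
fence x [-21.4  13.9]
```

View pics/s5.png

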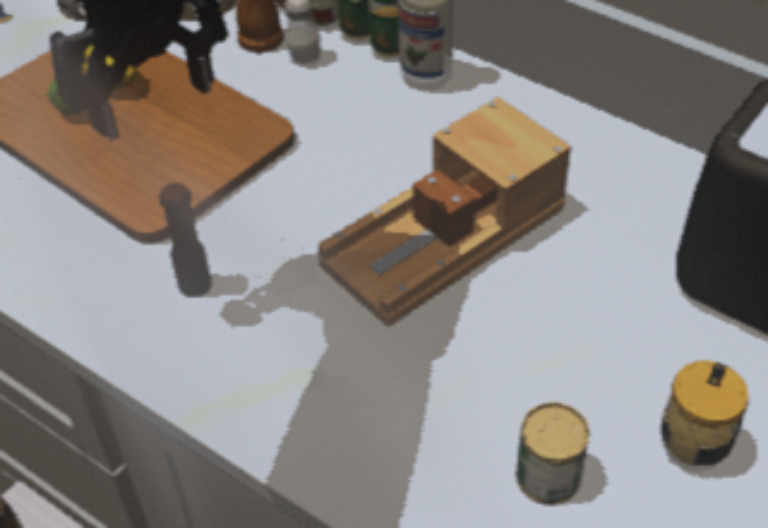

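The muddler stands upright and free at (190,240), on bare worktop. The fence sits at (450,205), 62 mm further in, and the tin and jar are untouched. Handing in.

```bash
python3 -c "from cell import manip;print(manip.job_done())"
```

```text
the job is handed in; nothing more can be done
None
```

The job is handed in: the fence moved about 62 mm and met the stop at about 8 N, the muddler stands upright and released on the bare worktop, and the tin and jar were left alone; the judge returned no verdict.

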